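Nest the warming bath and hold its splash shield at the balance point

ROBOT

A 6-joint arm with a two-finger parallel gripper is mounted at the origin on the work surface. World frame = base frame: x ahead of the robot, y to its left, z up, the work surface at z = 0. Lengths are in mm, angles in rad, forces in N, time in s.
With the tool pointing down it reaches from about 325 to 775 mm from the base axis. Payload 5.5 kg.
Tool frame: the origin (TCP) lies midway between the tips of the shut fingers; the grasp point (between the pads) lies env.grasp_offset behind it (env.grasp_offset is the distance from the TCP to the grasp point, in mm); z points along the fingers, y is the direction in which the jaws open and shut (so a half turn about z gives the same grasp; the last joint's range is limited). The gripper opens to 88 mm and grips with 3 to 60 N. Pads are 20 mm wide; open, the fingers measure 115 mm over their backs; the gripper's body (75 mm by 178 mm) begins 61 mm behind the grasp point.
Start: joints at [-1.368, 0.091, 1.231, -0, 1.82, -0.057], TCP at [154.131, -579.879, 222.631] pointing down, gripper open.
Joint ranges: [-2.87, 2.87], [-0.86, 2.18], [0.17, 2.46], [-1.51, 4.65], [0.06, 2.69], [-2.65, 2.65]. Speed limits (rad/s): [2.57, 2.57, 3.01, 3.14, 3.14, 3.14].

INTERFACE

Orientations are given as a unit quaternion [w, x, y, z].
In Python, from plant import env gives the robot as it stands.
- The arm moves only by the tool step_arm, never from a script. Its arguments are lists of equal length, an entry for each row: "fingers": the finger opening in m, from 0 to 0.0878; "translation": the shift along the tool's x, y, z in m, a list of three; "yaw": the turn about the tool's z in rad. In form: {"fingers": [fingers, ...], "translation": [[dx, dy, dz], ...], "yaw": [yaw, ...]}. A call has 1 to 8 rows; each row is the pose to reach, as a shift and turn from the pose commanded when the call began, along the tool's axes at that moment; what a row does not reach only later rows make up. A row lasts 1/10 s, in which the tool goes at most 50 mm and 8.59 degrees, less where a joint would pass 70% of its speed; a pose out of reach is approached as far as the arm can. A call with a gripper value outside its range is refused whole. The fingers move at their own pace and stop on an object; the grip force is fixed at half the most. Time passes only in rows, so rows that repeat a pose let the fingers close. It gives the time, the measured TCP pose, the force and the opening at its end, in the units of the state.
- env.state(): the state, without advancing time (a new reading comes with each control period).
- env.grab_frame(name): name is "scene" or "top" or "wrist"; returns (picture, depth): 420x560x3 uint8, blue, green, red; 420x560 float32, mm along the optical axis (not along the pixel's ray), 0 where there is no reading.
- env.camera_model(name): a dict with "intrinsics" (3x3 intrinsics, pixels), "R" (3x3) and "t" (3): a world point X has camera coordinates R X + t; the wrist camera has in their place "T_tool_cam" (4x4, takes a point from camera to tool coordinates, whose origin is the TCP and whose axes are the flange's). Camera axes: x right, y down, z forward; pixel columns grow to the right and rows downward; lengths in mm; the calibration is good to about 2 mm. A picture is of the moment at which its call begins: read the wrist's pose just before it. camera_model takes no time and is no camera call.
- env.hand_in(): hands the job in, once; it reports no verdict.
Trained networks look in the newest picture that a camera, given by its name, has taken for a name from the list of things; names that differ only in an ending like _2 or _b are one class to them, and where a whole thing is asked for, a point or a joint stands for the part that bears it (a point fixed in the world has none). Each returns a list of dicts, best first, with "score" (0 to 1); they miss things now and then, are a little off and sometimes report something else, mostly with a low value. They report only what shows in the picture. A call takes as long as a camera call. They do not tell look-alikes from the thing itself.
- env.find_in(camera, thing): "location" ([row, column] in pixels, amid what is visible of it).
The state is a dict: "clock": time; "joint_pos": joint angles; "joint_vel": joint speeds; "joint_efforts": joint torques, N m; "ee_pos": TCP position; "eef_rot": TCP orientation; "force": force on the tool from outside, world axes, zero at the start; "wrist_torque": the same for the moment, N m; "gripper_width": opening from 0.0 (shut) to 1.0 (fully open).
Only numpy, scipy, OpenCV 4.12 (cv2) and the standard library are available. Lean on these libraries where they do the work, as an engineer would, in place of code of your own. Each camera call takes 0.05 s, during which the arm holds its last target.

TASK

Set up the warming bath: lower the wide white beaker gently into the steel dish that stands on the hotplate and let go of it, then lower the tall blue beaker gently into the white one and let go. Then take the splash shield, which lies folded down beside the hotplate, by its orange bar, swing it up to its balance point, straight upright, and keep it gripped there, still, so that I can fit its stay: finish while holding it, and do not let it fall either way. Leave the bottle, the funnel and the rock alone, and the dish on the middle of the hotplate.

Things in the scene. Friction and masses are not known exactly. Their poses are not given: they have to be found in the camera images.
- hotplate_top (a point): Centre of the top face of the beige hotplate with a white top, 160 x 160 mm and 70 mm high, fixed to the bench; z up.
- dish_center (a point): Steel dish standing on the hotplate: open straight-sided round vessel, outer diameter 96 mm, height 50 mm, wall 4 mm, floor 5 mm thick, loose, about 0.45 kg. The point is on its axis, half-way up (25 mm above its underside, 25 mm below its rim).
- wide_center (a point): Wide white ceramic beaker: open, straight-sided, round, outer diameter 66 mm, height 80 mm, wall 4 mm, floor 5 mm, about 0.2 kg, standing on the bench. The point is on its axis, half-way up (40 mm above its underside). Stood on the floor of the dish, this point is 20 mm above the dish's point and its rim 35 mm above the dish's rim.
- tall_center (a point): Tall blue ceramic beaker: open, straight-sided, round, outer diameter 44 mm, height 110 mm, wall 3 mm, floor 5 mm, about 0.14 kg, on the bench (the beakers' places may be swapped). The point is on its axis, half-way up (55 mm above its underside). Stood on the white beaker's floor, this point is 20 mm above that beaker's point and its rim 35 mm above that rim.
- shield_hinge (a point): Middle of the splash shield's hinge axis, 45 mm above the bench, on a fixed blue base on the hotplate's +y side. x = hinge axis, z = up, y = level, away from the hotplate, to where the shield lies folded down. Blue cheeks 54 mm high, 88 mm either side; base plate (8 mm thick) and rest block reach 100 mm out along y.
- shield_bar (a point): Middle of the orange grip bar: round, 12 mm thick, 150 mm long, parallel to the hinge axis, 170 mm from it, on two side arms (130 mm clear between); gap to the panel 64 mm. 45 mm above the bench when folded down, 215 mm when upright. The point turns with the shield; the bar can turn within the fingers, so the gripper may stay pointing down.
- shield (a joint): Angle (rad) of the splash shield: aluminium panel 150 mm wide, 5 to 100 mm from the hinge, plus arms and orange bar, about 0.45 kg, 6 to 8 mm thick. 0 = folded down, lying level along the hinge point's +y (its start); grows as it is raised; pi/2 = upright, the balance point; beyond, it falls towards the hotplate (stop 2.3). Almost no friction: let go, it falls.
- bottle_center (a point): Bystander: amber bottle, 56 mm diameter, 130 mm high, half-way up.
- funnel_center (a point): Bystander: brass funnel standing mouth down, 68 mm diameter, 65 mm high, half-way up.
- rock_center (a point): Bystander: reddish lump of rock, about 66 mm across, 40 mm high, half-way up.
Not all that is in view belongs to the job. Of the things that look like the part that bears tall_center, take the one that is nearest to the robot's base at the start.

How it is judged (in metres and radians):
On the way, in this order (a step that is already met when the one before it is completed fails the run):
1. the white beaker stands upright on the floor of the dish, let go (horizontal distance between wide_center and dish_center below 0.016 m and z of wide_center in the frame of dish_center between 0.015 and 0.0235 m and angle between wide_center's own z axis and vertical below 0.08 rad and horizontal distance between dish_center and hotplate_top below 0.035 m and z of dish_center in the frame of hotplate_top below 0.03 m and angle between dish_center's own z axis and vertical below 0.06 rad and contact force between wide and the arm below 0.1 N), for 0.2 s.
2. the blue beaker stands upright on the floor of the white beaker, let go (all of step 1 and horizontal distance between tall_center and wide_center below 0.013 m and z of tall_center in the frame of wide_center between 0.015 and 0.0235 m and angle between tall_center's own z axis and vertical below 0.08 rad and contact force between tall and the arm below 0.1 N), for 0.2 s.
At the end, for the whole second after the job is handed in: Shield gripped (over 1.5 N), within 0.1 rad of pi/2, still, touching nothing else; dish flat within 35 mm of the hotplate middle; each beaker upright (0.08 rad) on the floor of its vessel (point 15 to 23.5 mm above, axes within 16 and 13 mm), not touched by the robot (all of step 2 and contact force between dish and the arm below 0.1 N and value of joint shield between 1.4708 and 1.6708 rad and velocity of joint shield between -0.08 and 0.08 rad/s and contact force between shield and the fingers above 1.5 N and contact force between shield and wide below 0.1 N and contact force between shield and tall below 0.1 N and contact force between shield and dish below 0.1 N and contact force between shield and bottle below 0.1 N and contact force between shield and funnel below 0.1 N and contact force between shield and rock below 0.1 N); the arm keeps its last pose, push and grip.
It fails at once if the bottle, the funnel or the rock is pushed more than 20 mm or tipped over (distance of any of bottle_center, funnel_center, rock_center from where it was at the start of the episode above 0.02 m or angle between any of bottle_center, funnel_center, rock_center's own z axis and vertical above 0.35 rad).
It fails at once if the shield goes over centre and falls towards the hotplate (joint above 1.9) (value of joint shield above 1.9 rad).
It fails at once if a beaker is rammed into its vessel (contact above 60 N) (contact force between wide and dish above 60 N or contact force between tall and wide above 60 N).
It fails at once if a beaker is dropped: it falls freely at over 0.6 m/s (about 20 mm of fall) ((contact force between wide and the arm below 0.1 N and linear speed of wide above 0.6 m/s) or (contact force between tall and the arm below 0.1 N and linear speed of tall above 0.6 m/s)).
It also fails if it takes over 72 s, if anything falls off the work surface, if the arm or the gripper's body presses on something with over 40 N, if the wrist force passes 120 N, or if a joint passes its speed limit or range.

## Working session

There is one attempt and no reset: what is moved stays moved. The work goes in short steps, Python scripts to look and compute and a tool call to move; the robot and the scene stay as the last step left them, time stands still between calls to the robot, and variables do not carry over. Pictures are saved under pics/ and viewed, and the job is handed in when it is done.

Besides the shell and the picture viewer there is one more tool, called after "Call:" by a JSON object that holds its "op" and its "data", one argument or row to a line. step_arm: Moves the arm, as the interface text tells. Its arguments: {"type":"object","properties":{"fingers":{"type":"array"},"translation":{"type":"array"},"yaw":{"type":"array"}},"required":["fingers","translation","yaw"]}

```bash
mkdir -p pics; ls
python3 - <<'E'
from plant import env
import cv2,json
s=env.state();print(s);print(env.grasp_offset)
for c in ["scene","top","wrist"]:
    p,d=env.grab_frame(c);cv2.imwrite(f"pics/{c}0.png",p)
    print(c,env.camera_model(c))
    import numpy as np;np.save(f"{c}0.npy",d)
    if c!="wrist":
        for t in ["hotplate_top","dish_center","wide_center","tall_center","shield_hinge","shield_bar","shield","bottle_center","funnel_center","rock_center"]:
            pass
print(env.state()["clock"])
E
```

```text
pics
{'clock': 0.0, 'joint_pos': array([-1.36768924e+00,  9.18651236e-02,  1.23188083e+00, -6.30853448e-05,
        1.81979035e+00, -5.67199923e-02]), 'joint_vel': array([0.00098842, 0.00128591, 0.00034646, 0.00067117, 0.00031293,
       0.00024159]), 'joint_efforts': array([ 3.34465636e-03, -4.46440423e+01, -4.06442428e+01,  6.99704094e-02,
        2.93408765e-02, -1.67878825e-04]), 'ee_pos': array([ 154.05435555, -579.57969209,  221.50598512]), 'eef_rot': array([-9.66983040e-04,  9.91573633e-01,  1.29540673e-01, -1.01563133e-04]), 'force': array([-0.35836624, -0.33104863, -0.20810673]), 'wrist_torque': array([-0.02104869, -0.0418792 , -0.00443606]), 'gripper_width': 0.9973442738192544}
18.700000000000003
scene {'intrinsics': array([[476.40821877,   0.        , 276.06140237],
       [  0.        , 476.40821877, 207.17100978],
       [  0.        ,   0.        ,   1.        ]]), 'R': array([[-0.7517129 ,  0.65947308,  0.00479396],
       [ 0.460494  ,  0.53007871, -0.71201252],
       [-0.47209426, -0.53302141, -0.7021504 ]]), 't': array([ 434.08782726, -151.89355123, 1461.37252   ])
[... 219 characters left out ...]
1844547],
       [-0.99092943, -0.0237627 , -0.13226566],
       [ 0.13265087, -0.01543332, -0.99104266]]), 't': array([-82.94821071, 568.76138259, 970.02111639])}
wrist {'intrinsics': array([[313.15625465,   0.        , 281.86509099],
       [  0.        , 313.15625465, 209.05678651],
       [  0.        ,   0.        ,   1.        ]]), 'T_tool_cam': array([[ 8.06457117e-04, -9.70479117e-01, -2.41183815e-01,
         6.56806532e+01],
       [ 9.99999526e-01,  6.51138408e-04,  7.23682506e-04,
         7.72261033e-01],
       [-5.45274714e-04, -2.41184285e-01,  9.70479182e-01,
        -1.62136817e+02],
       [ 0.00000000e+00,  0.00000000e+00,  0.00000000e+00,
         1.00000000e+00]])}
0.15
```

View pics/scene0.png

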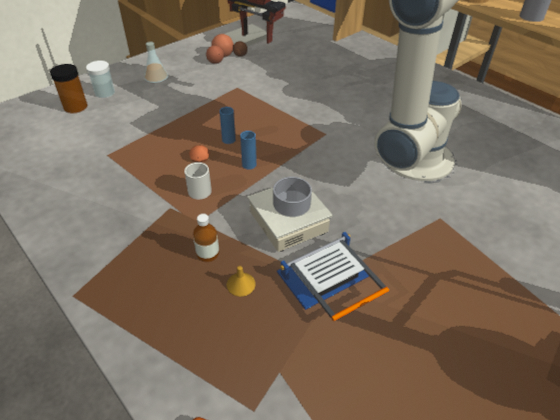

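View pics/top0.png

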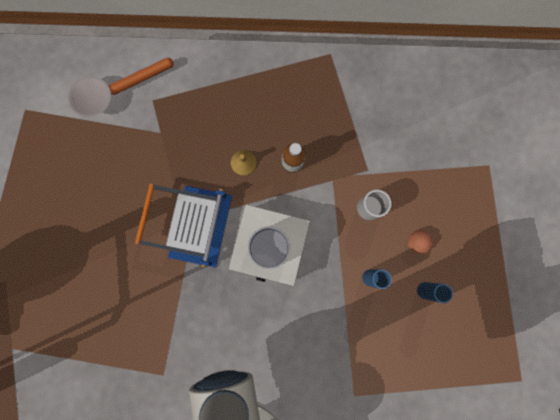

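Run:
```python
from plant import env
for t in ["hotplate_top","dish_center","wide_center","tall_center","shield_hinge","shield_bar","bottle_center","funnel_center","rock_center"]:
  for c in ["top","scene"]:
    print(t,c,[([round(float(v)) for v in r["location"]],round(r["score"],2)) for r in env.find_in(c,t)][:4])
```

```text
hotplate_top top [([225, 268], 0.95), ([203, 374], 0.51), ([159, 290], 0.34)]
hotplate_top scene [([218, 287], 0.57)]
dish_center top [([247, 268], 0.8)]
dish_center scene [([196, 293], 0.93), ([269, 330], 0.37)]
wide_center top [([203, 374], 0.6)]
wide_center scene [([182, 196], 0.63)]
tall_center top [([280, 378], 0.78), ([292, 437], 0.72)]
tall_center scene [([149, 251], 0.91), ([124, 227], 0.63)]
shield_hinge top [([225, 195], 0.85)]
shield_hinge scene [([271, 326], 0.6)]
shield_bar top [([222, 189], 0.93), ([225, 192], 0.67)]
shield_bar scene [([271, 334], 0.83)]
bottle_center top [([159, 291], 0.71)]
bottle_center scene [([240, 206], 0.96)]
funnel_center top [([160, 245], 0.87)]
funnel_center scene [([285, 238], 0.78)]
rock_center top [([241, 420], 0.63)]
rock_center scene [([153, 201], 0.57)]
```

The scene shows two blue beakers: scene (124,227) and (149,251), top (280,378) and (292,437). The white beaker is at top (203,374), the dish at (247,268), and the shield with its orange bar at top left (215,145). Next I'll measure in 3D.

```bash
cat > h.py <<'E'
import numpy as np,cv2
from plant import env
def cloud(c,d,tool=None):
    m=env.camera_model(c);K=m["intrinsics"]
    v,u=np.mgrid[0:d.shape[0],0:d.shape[1]]
    P=np.stack([(u-K[0,2])/K[0,0]*d,(v-K[1,2])/K[1,1]*d,d],-1)
    if c=="wrist":
        T=m["T_tool_cam"];P=P@T[:3,:3].T+T[:3,3]
        from scipy.spatial.transform import Rotation as R
        q=tool["eef_rot"];r=R.from_quat([q[1],q[2],q[3],q[0]]).as_matrix()
        return P@r.T+tool["ee_pos"]
    return (P-m["t"])@m["R"]
def circ(P):
    A=np.c_[2*P[:,:2],np.ones(len(P))];b=(P[:,:2]**2).sum(1)
    s=np.linalg.lstsq(A,b,rcond=None)[0];return s[:2],np.sqrt(s[2]+s[0]**2+s[1]**2)
def rcirc(P):
    for _ in range(5):
        c,r=circ(P);e=abs(np.hypot(*(P[:,:2]-c).T)-r);P=P[e<max(2,1.5*np.median(e))]
    return c,r,len(P)
E
python3 - <<'E'
from h import *
for c in ["top","scene"]:
    d=np.load(c+"0.npy");C=cloud(c,d);C[d==0]=np.nan
    locs={"top":dict(dish=(247,268),wide=(203,374),tallA=(280,378),tallB=(292,437),bottle=(159,291),funnel=(160,245),rock=(241,420)),
     "scene":dict(dish=(196,293),wide=(182,196),tallA=(149,251),tallB=(124,227),bottle=(240,206),funnel=(285,238),rock=(153,201))}[c]
    for n,(r,k) in locs.items():
        W=C[r-30:r+31,k-30:k+31].reshape(-1,3);W=W[np.isfinite(W[:,0])]
        p0=np.nanmedian(C[r-2:r+3,k-2:k+3].reshape(-1,3),0)
        W=W[np.hypot(*(W[:,:2]-p0[:2]).T)<75]
        lo=85 if n=="dish" else 12
        W=W[W[:,2]>lo]
        z=np.percentile(W[:,2],98);T=W[W[:,2]>z-6]
        print(c,n,p0.round(),"ztop",round(z),"ctr",T[:,:2].mean(0).round(),"circ",[np.round(x,1) for x in rcirc(T)], "dist",np.hypot(*p0[:2]).round())
    img=cv2.imread(f"pics/{c}0.png").astype(int)
    m=(img[...,2]>170)&(img[...,1]<130)&(img[...,0]<70)
    B=C[m];px=np.argwhere(m)
    x0=dict(top=(135,155,180,250),scene=(325,392,285,322))[c]
    s=(px[:,1]>x0[0])&(px[:,1]<x0[1])&(px[:,0]>x0[2])&(px[:,0]<x0[3])
    B=B[s];B=B[np.isfinite(B[:,0])]
    mu=np.median(B,0);u,sv,vt=np.linalg.svd(B-B.mean(0));t=(B-B.mean(0))@vt[0]
    print("bar",len(B),mu.round(1),vt[0].round(3),"ends",(B.mean(0)+np.percentile(t,1)*vt[0]).round(),(B.mean(0)+np.percentile(t,99)*vt[0]).round(),"yaw",np.arctan2(vt[0][1],vt[0][0]))
    H=C[(C[...,2]>64)&(C[...,2]<76)]
    H=H[(H[:,0]>300)&(H[:,0]<700)&(abs(H[:,1])<250)]
    q=cv2.minAreaRect(H[:,:2].astype(np.float32));print("plate",len(H),np.median(H[:,2]),q)
E
```

```text
top dish [480. -52.  76.] ztop 123 ctr [477. -53.] circ [array([477.4, -53.4]), np.float64(45.7), np.int64(208)] dist 483.0
top wide [ 603. -324.    6.] ztop 83 ctr [ 590. -311.] circ [array([ 590.8, -311.2]), np.float64(30.7), np.int64(134)] dist 684.0
top tallA [ 406. -330.   10.] ztop 112 ctr [ 412. -313.] circ [array([ 411.6, -312.1]), np.float64(20.4), np.int64(78)] dist 523.0
top tallB [ 381. -470.   36.] ztop 112 ctr [ 383. -451.] circ [array([ 382.6, -451.1]), np.float64(20.3), np.int64(104)] dist 605.0
top bottle [ 691. -102.   94.] ztop 132 ctr [ 706. -109.] circ [array([ 705.4, -109. ]), np.float64(10.4), np.int64(46)] dist 698.0
top funnel [698.  12.  38.] ztop 66 ctr [702.  18.] circ [array([702.3,  18. ]), np.float64(5.0), np.int64(15)] dist 698.0
top rock [ 505. -428.   39.] ztop 43 ctr [ 505. -435.] circ [array([ 504.1, -435.1]), np.float64(13.0), np.int64(48)] dist 662.0
bar 121 [554.6 255.1  50.7] [-0.984  0.178  0.002] ends [627. 242.  51.] [487. 268.  51.] yaw 2.9630251823700626
plate 3829 70.7671530461959 ((548.5531005859375, -59.739044189453125), (179.1241455078
[... 498 characters left out ...]
 [array([ 382.4, -449.1]), np.float64(20.3), np.int64(40)] dist 588.0
scene bottle [720. -86.  81.] ztop 131 ctr [ 708. -107.] circ [array([ 707.5, -107.8]), np.float64(11.4), np.int64(42)] dist 725.0
scene funnel [719.  30.  24.] ztop 65 ctr [705.  21.] circ [array([704.1,  19.9]), np.float64(5.0), np.int64(21)] dist 720.0
scene rock [ 510. -414.   35.] ztop 42 ctr [ 507. -431.] circ [array([ 506.9, -431.8]), np.float64(12.7), np.int64(24)] dist 657.0
bar 273 [561.6 255.3  49.4] [ 0.983 -0.181  0.001] ends [487. 269.  49.] [631. 243.  50.] yaw -0.18223868664296744
plate 1935 70.2109695488876 ((554.1158447265625, -57.42693328857422), (180.3457794189453, 294.3615417480469), 85.15614318847656)
```

Run:
```python
import cv2
i=cv2.imread("pics/top0.png")[120:320,120:460];cv2.imwrite("pics/topcrop.png",cv2.resize(i,None,fx=2.3,fy=2.3,interpolation=cv2.INTER_CUBIC))
```

```text
(no output)
```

View pics/topcrop.png

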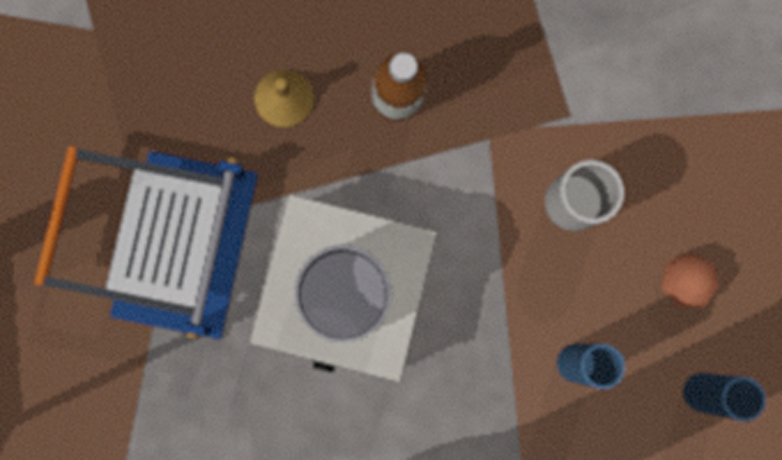

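Candidates for the tall blue beaker:
- A: top (280,378), scene (149,251), at about (412,-311), 516 mm from the base.
- B: top (292,437), scene (124,227), at about (382,-450), 590 mm from the base.

A is nearer, so I'll use it; the crop confirms both are the same kind of beaker. The rim heights (111, 82 and 121 mm) and radii match the sizes given.

```bash
cat > to.py <<'E'
import sys,numpy as np
from plant import env
from scipy.spatial.transform import Rotation as R
s=env.state();q=s["eef_rot"];M=R.from_quat([q[1],q[2],q[3],q[0]]).as_matrix()
a=[float(v) for v in sys.argv[1:]]
ang=np.arctan2(M[1,0],M[0,0])
print("t",round(s["clock"],2),"ee",s["ee_pos"].round(1),"ang",ang.round(3),"tilt",np.arccos(-M[2,2]).round(4),"F",s["force"].round(1),"w",round(s["gripper_width"],3),"q",s["joint_pos"].round(2))
if len(a)>=3:
    d=M.T@(np.array(a[:3])-s["ee_pos"]);print("delta tool m",(d/1000).round(4))
if len(a)==4: print("yaw",round(ang-a[3],3))
E
python3 to.py 591.5 -310 222 0.26; python3 to.py 591.5 -310 110 0.26
```

```text
t 1.05 ee [ 154.2 -579.9  222.7] ang 0.26 tilt 0.0 F [ 0.9 -0.1  0.1] w 1.003 q [-1.37  0.09  1.23 -0.    1.82 -0.06]
delta tool m [ 0.492  -0.1484  0.0006]
yaw -0.0
t 1.05 ee [ 154.2 -579.9  222.7] ang 0.26 tilt 0.0 F [ 0.9 -0.1  0.1] w 1.003 q [-1.37  0.09  1.23 -0.    1.82 -0.06]
delta tool m [ 0.492  -0.1484  0.1126]
yaw -0.0
```

Call:
{"op": "step_arm", "data": {
  "fingers": [0.0875,0.0875,0.0875,0.0875,0.0875,0.0875,0.0875,0.0875],
  "translation": [
    [0.045,-0.0135,0],
    [0.09,-0.027,0],
    [0.135,-0.041,0],
    [0.18,-0.054,0],
    [0.225,-0.068,0],
    [0.27,-0.081,0],
    [0.315,-0.095,0],
    [0.36,-0.1085,0]
  ],
  "yaw": [0,0,0,0,0,0,0,0]
}}

```text
clock: 1.85
ee_pos: [475.7, -381.2, 222.8]
eef_rot: [0.0, 0.992, 0.13, 0.0]
force: [0.4, -0.5, 0.7]
gripper_width: 0.994
```

Call:
{"op": "step_arm", "data": {
  "fingers": [0.0875,0.0875,0.0875,0.0875,0.0875],
  "translation": [
    [0.045,-0.0135,0],
    [0.09,-0.027,0],
    [0.132,-0.04,0],
    [0.132,-0.04,0],
    [0.132,-0.04,0]
  ],
  "yaw": [0,0,0,0,0]
}}

```text
clock: 2.35
ee_pos: [592.0, -309.2, 221.9]
eef_rot: [-0.0, 0.991, 0.13, -0.001]
force: [0.3, 1.0, 0.1]
gripper_width: 0.997
```

```bash
python3 to.py 591.5 -310 50 0.26
python3 - <<'E'
from h import *
s=env.state();p,d=env.grab_frame("wrist");cv2.imwrite("pics/w1.png",p)
C=cloud("wrist",d,s);C[d==0]=np.nan
W=C.reshape(-1,3);W=W[np.isfinite(W[:,0])]
W=W[(np.hypot(W[:,0]-591,W[:,1]+310)<45)]
W=W[(W[:,2]>74)&(W[:,2]<90)];print(len(W),np.percentile(W[:,2],95),rcirc(W))
E
```

```text
t 2.35 ee [ 592.  -309.2  221.9] ang 0.262 tilt 0.0013 F [0.3 1.  0.1] w 0.997 q [-0.53  0.28  1.02 -0.    1.84  0.78]
delta tool m [-0.0005  0.0007  0.1719]
yaw 0.002
886 81.24279123539901 (array([ 593.20235339, -311.34389943]), np.float64(30.509089531333707), 806)
```

View pics/w1.png

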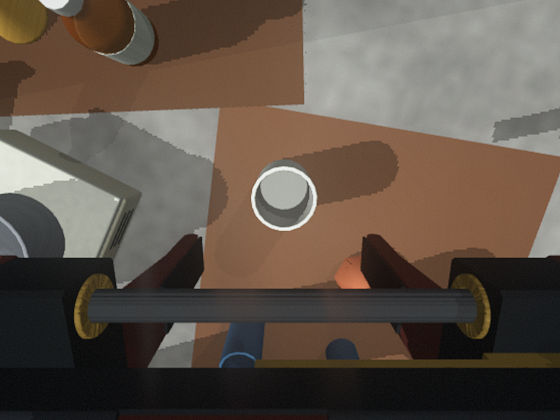

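White beaker rim at pixel (198,284), centred between the finger tips. I'll go down.

Call:
{"op": "step_arm", "data": {
  "fingers": [0.0875,0.0875,0.0875,0.0875,0.0875,0.0875,0.0875],
  "translation": [
    [0.001,0.001,0.04],
    [0.001,0.001,0.08],
    [0.001,0.001,0.12],
    [0.001,0.001,0.145],
    [0.001,0.001,0.162],
    [0.001,0.001,0.17],
    [0.001,0.001,0.17]
  ],
  "yaw": [0,0,0,0,0,0,0]
}}

```text
clock: 3.1
ee_pos: [592.1, -311.3, 52.5]
eef_rot: [-0.0, 0.992, 0.129, -0.0]
force: [0.3, -1.0, -0.3]
gripper_width: 0.997
```

Call:
{"op": "step_arm", "data": {
  "fingers": [0.06,0.055,0.055,0.055,0.055,0.055,0.055],
  "translation": [
    [0,0,0],
    [0,0,0],
    [0,0,0],
    [0,0,0],
    [0,0,0],
    [0,0,0],
    [0,0,0]
  ],
  "yaw": [0,0,0,0,0,0,0]
}}

```text
clock: 3.8
ee_pos: [593.4, -311.0, 54.2]
eef_rot: [0.001, 0.992, 0.13, 0.001]
force: [-1.2, 0.5, 6.4]
gripper_width: 0.737
```

Call:
{"op": "step_arm", "data": {
  "fingers": [0.055,0.055,0.055,0.055,0.055,0.055,0.055,0.055],
  "translation": [
    [0,0,-0.005],
    [0,0,-0.02],
    [0,0,-0.05],
    [0,0,-0.085],
    [0,0,-0.12],
    [0,0,-0.145],
    [0,0,-0.16],
    [0,0,-0.16]
  ],
  "yaw": [0,0,0,0,0,0,0,0]
}}

```text
clock: 4.6
ee_pos: [593.4, -311.1, 216.8]
eef_rot: [0.002, 0.992, 0.129, 0.002]
force: [-0.6, -0.2, -0.7]
gripper_width: 0.738
```

```bash
python3 to.py 478.5 -52 215 0.26
python3 - <<'E'
from h import *
s=env.state();p,d=env.grab_frame("wrist");cv2.imwrite("pics/w2.png",p)
E
```

```text
t 4.6 ee [ 593.4 -311.1  216.8] ang 0.26 tilt 0.0056 F [-0.6 -0.2 -0.7] w 0.738 q [-0.53  0.28  1.03 -0.    1.83  0.78]
delta tool m [-0.0445 -0.28    0.0005]
yaw -0.0
```

View pics/w2.png

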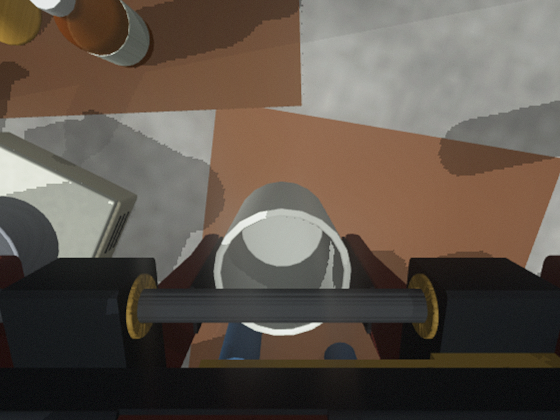

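Beaker gripped, rim at about (270,283), and clear of the bench. I'll carry it over the dish.

Call:
{"op": "step_arm", "data": {
  "fingers": [0.055,0.055,0.055,0.055,0.055,0.055,0.055,0.055],
  "translation": [
    [-0.004,-0.026,0],
    [-0.011,-0.07,0],
    [-0.018,-0.115,0],
    [-0.025,-0.16,0],
    [-0.032,-0.205,0],
    [-0.039,-0.245,0],
    [-0.043,-0.27,0],
    [-0.0445,-0.28,0]
  ],
  "yaw": [0,0,0,0,0,0,0,0]
}}

```text
clock: 5.45
ee_pos: [476.4, -49.5, 211.4]
eef_rot: [-0.0, 0.991, 0.131, -0.001]
force: [0.9, 0.2, -1.6]
gripper_width: 0.737
```

Call:
{"op": "step_arm", "data": {
  "fingers": [0.055,0.055,0.055],
  "translation": [
    [0,0,0],
    [0,0,0],
    [0,0,0]
  ],
  "yaw": [0,0,0]
}}

```text
clock: 5.75
ee_pos: [478.0, -52.6, 212.0]
eef_rot: [0.0, 0.992, 0.129, -0.0]
force: [0.3, -0.2, -2.2]
gripper_width: 0.74
```

```bash
python3 to.py 478.5 -52 128 0.26
python3 - <<'E'
from h import *
for c in ["top","scene"]:
    p,d=env.grab_frame(c);cv2.imwrite(f"pics/{c}2.png",p)
    C=cloud(c,d);C[d==0]=np.nan;W=C.reshape(-1,3);W=W[np.isfinite(W[:,0])]
    W=W[np.hypot(W[:,0]-478,W[:,1]+52)<65]
    D=W[(W[:,2]>115)&(W[:,2]<126)];print(c,"dish",len(D),rcirc(D) if len(D)>10 else 0)
    D=W[(W[:,2]>165)&(W[:,2]<235)];print(c,"bk",len(D),rcirc(D) if len(D)>10 else 0)
cv2.imwrite("pics/sc2.png",cv2.resize(cv2.imread("pics/scene2.png")[120:270,200:400],None,fx=3.5,fy=3.5))
E
```

```text
t 5.75 ee [478.  -52.6 212. ] ang 0.258 tilt 0.001 F [ 0.3 -0.2 -2.2] w 0.74 q [-0.18 -0.23  1.56 -0.    1.82  1.13]
delta tool m [ 0.0007 -0.0004  0.084 ]
yaw -0.002
top dish 12 (array([462.30639906, -50.37819407]), np.float64(31.624015157380374), 11)
top bk 0 0
scene dish 156 (array([480.16627095, -50.8325633 ]), np.float64(45.63462159703925), 112)
scene bk 952 (array([478.24405041, -50.95773633]), np.float64(31.43701674822915), 655)
```

View pics/sc2.png

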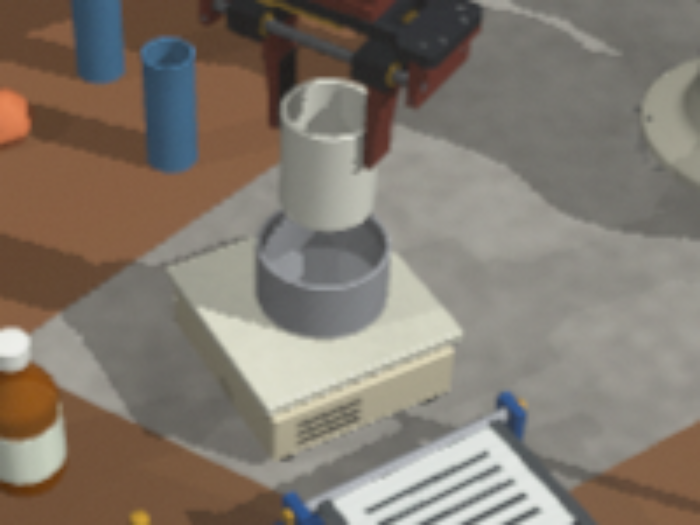

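The white beaker (scene crop, about (325,150)) hangs upright over the dish (325,260). The axes agree within 2 mm, so I'll lower it.

Call:
{"op": "step_arm", "data": {
  "fingers": [0.055,0.055,0.055,0.055,0.055,0.055],
  "translation": [
    [0.0015,0,0.02],
    [0.0015,0,0.04],
    [0.0015,0,0.06],
    [0.0015,0,0.072],
    [0.0015,0,0.078],
    [0.0015,0,0.078]
  ],
  "yaw": [0,0,0,0,0,0]
}}

```text
clock: 6.45
ee_pos: [479.0, -51.3, 134.0]
eef_rot: [-0.0, 0.992, 0.129, -0.001]
force: [0.6, 1.1, -1.6]
gripper_width: 0.739
```

Call:
{"op": "step_arm", "data": {
  "fingers": [0.055,0.055,0.055,0.055],
  "translation": [
    [0,0,0.002],
    [0,0,0.004],
    [0,0,0.004],
    [0,0,0.004]
  ],
  "yaw": [0,0,0,0]
}}

```text
clock: 6.85
ee_pos: [479.4, -51.1, 131.1]
eef_rot: [0.0, 0.992, 0.13, 0.0]
force: [0.1, 0.5, -2.9]
gripper_width: 0.744
```

Call:
{"op": "step_arm", "data": {
  "fingers": [0.055,0.055,0.055],
  "translation": [
    [0,0,0.0015],
    [0,0,0.0015],
    [0,0,0.0015]
  ],
  "yaw": [0,0,0]
}}

```text
clock: 7.15
ee_pos: [479.3, -51.1, 129.2]
eef_rot: [0.0, 0.992, 0.13, 0.0]
force: [0.0, 0.6, -0.8]
gripper_width: 0.738
```

Call:
{"op": "step_arm", "data": {
  "fingers": [0.055,0.055,0.055],
  "translation": [
    [0,0,0.0015],
    [0,0,0.0015],
    [0,0,0.0015]
  ],
  "yaw": [0,0,0]
}}

```text
clock: 7.45
ee_pos: [479.4, -51.1, 129.2]
eef_rot: [0.0, 0.992, 0.13, 0.001]
force: [-2.4, 1.3, 5.3]
gripper_width: 0.736
```

Call:
{"op": "step_arm", "data": {
  "fingers": [0.072,0.0875,0.0875,0.0875,0.0875,0.0875],
  "translation": [
    [0,0,0],
    [0,0,0],
    [0,0,0],
    [0,0,0],
    [0,0,-0.001],
    [0,0,-0.002]
  ],
  "yaw": [0,0,0,0,0,0]
}}

```text
clock: 8.05
ee_pos: [479.2, -51.1, 129.6]
eef_rot: [-0.0, 0.992, 0.13, -0.0]
force: [-0.2, -0.0, -0.1]
gripper_width: 0.995
```

Call:
{"op": "step_arm", "data": {
  "fingers": [0.0875,0.0875,0.0875,0.0875,0.0875],
  "translation": [
    [0,0,-0.02],
    [0,0,-0.05],
    [0,0,-0.08],
    [0,0,-0.1],
    [0,0,-0.1]
  ],
  "yaw": [0,0,0,0,0]
}}

```text
clock: 8.55
ee_pos: [480.4, -51.3, 233.3]
eef_rot: [0.001, 0.992, 0.13, 0.003]
force: [-0.1, -0.1, 0.2]
gripper_width: 0.993
```

```bash
python3 to.py 412.5 -310.5 222 0.26
python3 - <<'E'
from h import *
s=env.state()
for c in ["scene","wrist"]:
    p,d=env.grab_frame(c);cv2.imwrite(f"pics/{c}3.png",p)
    C=cloud(c,d,s);C[d==0]=np.nan;W=C.reshape(-1,3);W=W[np.isfinite(W[:,0])]
    W=W[np.hypot(W[:,0]-478,W[:,1]+52)<65]
    D=W[(W[:,2]>115)&(W[:,2]<126)];D=D[np.hypot(D[:,0]-479,D[:,1]+51)>40];print(c,"dish",len(D),rcirc(D) if len(D)>10 else 0)
    D=W[(W[:,2]>150)&(W[:,2]<162)];print(c,"bk",len(D),np.percentile(D[:,2],90),rcirc(D) if len(D)>10 else 0)
cv2.imwrite("pics/sc3.png",cv2.resize(cv2.imread("pics/scene3.png")[120:270,200:400],None,fx=3.5,fy=3.5))
E
```

```text
t 8.55 ee [480.4 -51.3 233.3] ang 0.26 tilt 0.0061 F [-0.1 -0.1  0.2] w 0.993 q [-0.18 -0.23  1.52 -0.    1.85  1.13]
delta tool m [-0.1322  0.233   0.0111]
yaw -0.0
scene dish 150 (array([479.72964396, -51.05966107]), np.float64(45.84889189756002), 127)
scene bk 148 156.1442107789524 (array([479.63637313, -49.8313352 ]), np.float64(30.76922303564636), 101)
wrist dish 1358 (array([480.11015421, -53.11534112]), np.float64(45.48521625967332), 1292)
wrist bk 1487 158.17636623396695 (array([480.35681804, -51.79816342]), np.float64(30.44994183441334), 1322)
```

View pics/sc3.png

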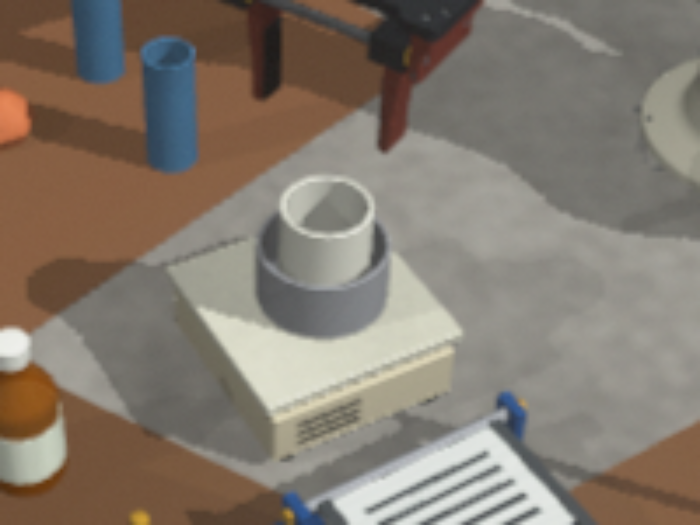

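The white beaker stands upright in the dish (crop (325,230)), axes 1.3 mm apart, rim at about 156 mm. Next is the near blue beaker.

Call:
{"op": "step_arm", "data": {
  "fingers": [0.0875,0.0875,0.0875,0.0875,0.0875,0.0875,0.0875,0.0875],
  "translation": [
    [-0.017,0.03,0],
    [-0.038,0.067,0],
    [-0.06,0.105,0],
    [-0.082,0.144,0],
    [-0.103,0.181,0.004],
    [-0.122,0.215,0.008],
    [-0.132,0.233,0.01],
    [-0.132,0.233,0.01]
  ],
  "yaw": [0,0,0,0,0,0,0,0]
}}

```text
clock: 9.45
ee_pos: [409.8, -311.9, 216.3]
eef_rot: [-0.002, 0.992, 0.128, -0.002]
force: [-0.0, 0.2, -0.2]
gripper_width: 0.992
```

Call:
{"op": "step_arm", "data": {
  "fingers": [0.0875,0.0875],
  "translation": [
    [0,0,0],
    [0,0,0]
  ],
  "yaw": [0,0]
}}

```text
clock: 9.65
ee_pos: [411.7, -309.1, 219.0]
eef_rot: [-0.001, 0.992, 0.13, -0.0]
force: [0.2, -0.2, -0.1]
gripper_width: 0.996
```

```bash
python3 to.py 412.5 -310.5 81 0.26
python3 - <<'E'
from h import *
s=env.state();p,d=env.grab_frame("wrist");cv2.imwrite("pics/w4.png",p)
C=cloud("wrist",d,s);C[d==0]=np.nan
W=C.reshape(-1,3);W=W[np.isfinite(W[:,0])]
W=W[(np.hypot(W[:,0]-412,W[:,1]+310)<40)]
W=W[(W[:,2]>104)&(W[:,2]<118)];print(len(W),np.percentile(W[:,2],95),rcirc(W))
E
```

```text
t 9.65 ee [ 411.7 -309.1  219. ] ang 0.261 tilt 0.0011 F [ 0.2 -0.2 -0.1] w 0.996 q [-0.71 -0.14  1.46  0.    1.82  0.6 ]
delta tool m [0.0004 0.0017 0.138 ]
yaw 0.001
570 111.21052627067151 (array([ 413.19248069, -312.03007423]), np.float64(20.142647363196566), 567)
```

View pics/w4.png

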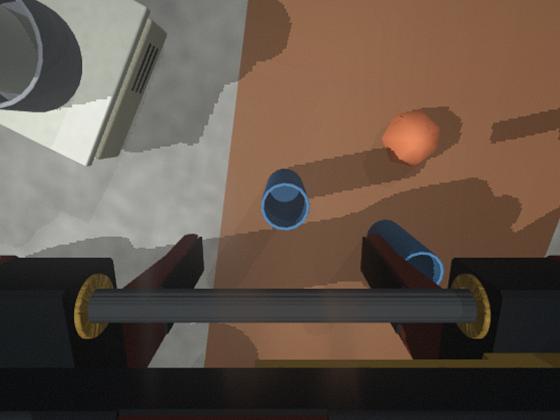

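The near blue beaker is at (205,285), midway between the fingers. The look-alike at (265,420) stays clear, so I'll go down.

Call:
{"op": "step_arm", "data": {
  "fingers": [0.0875,0.0875,0.0875,0.0875,0.0875,0.0875,0.0875],
  "translation": [
    [0.001,0.002,0.03],
    [0.001,0.002,0.065],
    [0.001,0.002,0.1],
    [0.001,0.002,0.122],
    [0.001,0.002,0.133],
    [0.001,0.002,0.137],
    [0.001,0.002,0.137]
  ],
  "yaw": [0,0,0,0,0,0,0]
}}

```text
clock: 10.4
ee_pos: [413.4, -311.7, 83.3]
eef_rot: [0.0, 0.992, 0.13, 0.0]
force: [0.0, 0.1, 0.4]
gripper_width: 0.997
```

Call:
{"op": "step_arm", "data": {
  "fingers": [0.065,0.045,0.035,0.035,0.035,0.035,0.035,0.035],
  "translation": [
    [0,0,0],
    [0,0,0],
    [0,0,0],
    [0,0,0],
    [0,0,0],
    [0,0,0],
    [0,0,0],
    [0,0,0]
  ],
  "yaw": [0,0,0,0,0,0,0,0]
}}

```text
clock: 11.2
ee_pos: [413.0, -311.9, 82.7]
eef_rot: [0.0, 0.992, 0.13, -0.0]
force: [0.4, 0.1, 0.6]
gripper_width: 0.488
```

Call:
{"op": "step_arm", "data": {
  "fingers": [0.035,0.035,0.035,0.035,0.035,0.035,0.035,0.035],
  "translation": [
    [0,0,0],
    [0,0,-0.005],
    [0,0,-0.02],
    [0,0,-0.05],
    [0,0,-0.09],
    [0,0,-0.13],
    [0,0,-0.16],
    [0,0,-0.18]
  ],
  "yaw": [0,0,0,0,0,0,0,0]
}}

```text
clock: 12.0
ee_pos: [413.2, -312.1, 267.1]
eef_rot: [0.002, 0.992, 0.13, 0.002]
force: [0.0, -0.4, -2.7]
gripper_width: 0.487
```

```bash
python3 to.py 480 -51 265 0.26
python3 - <<'E'
from h import *
s=env.state();p,d=env.grab_frame("scene");cv2.imwrite("pics/s5.png",cv2.resize(p[0:250,150:400],None,fx=2.4,fy=2.4))
E
```

```text
t 12.0 ee [ 413.2 -312.1  267.1] ang 0.26 tilt 0.0047 F [ 0.  -0.4 -2.7] w 0.487 q [-0.71 -0.12  1.36  0.    1.9   0.6 ]
delta tool m [ 0.1316 -0.2352  0.0016]
yaw -0.0
```

View pics/s5.png

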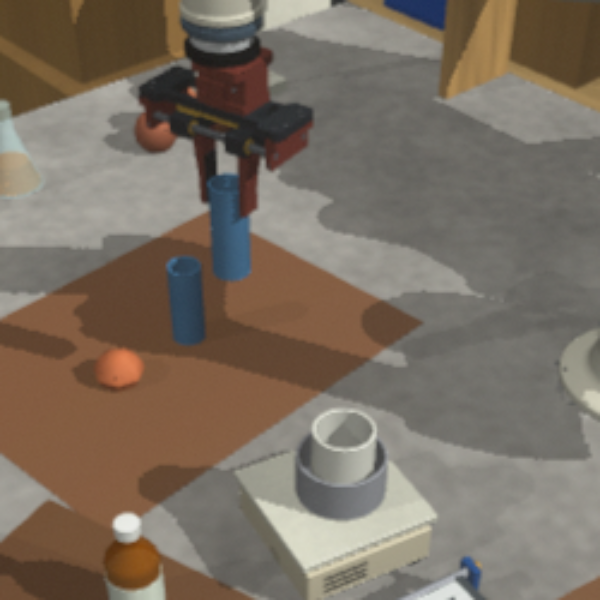

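The blue beaker is held upright (crop (230,225)), and the look-alike stays standing at (185,300). I'll carry it to the dish.

Call:
{"op": "step_arm", "data": {
  "fingers": [0.035,0.035,0.035,0.035,0.035,0.035,0.035,0.035],
  "translation": [
    [0.013,-0.0235,0],
    [0.032,-0.058,0],
    [0.053,-0.095,0],
    [0.075,-0.134,0],
    [0.097,-0.173,0],
    [0.116,-0.207,0],
    [0.128,-0.229,0],
    [0.132,-0.235,0]
  ],
  "yaw": [0,0,0,0,0,0,0,0]
}}

```text
clock: 12.85
ee_pos: [480.3, -48.5, 262.7]
eef_rot: [-0.0, 0.991, 0.131, 0.0]
force: [-0.2, -0.3, -1.6]
gripper_width: 0.485
```

Call:
{"op": "step_arm", "data": {
  "fingers": [0.035,0.035,0.035,0.035],
  "translation": [
    [0,0,0],
    [0,0,0],
    [0,0,0],
    [0,0,0]
  ],
  "yaw": [0,0,0,0]
}}

```text
clock: 13.25
ee_pos: [480.0, -51.9, 262.6]
eef_rot: [0.0, 0.992, 0.129, -0.0]
force: [-0.6, -0.6, -1.8]
gripper_width: 0.487
```

```bash
python3 to.py 480 -51 163 0.26
python3 - <<'E'
from h import *
s=env.state();p,d=env.grab_frame("scene");cv2.imwrite("pics/s6.png",cv2.resize(p[80:260,200:400],None,fx=3,fy=3))
C=cloud("scene",d);C[d==0]=np.nan;W=C.reshape(-1,3);W=W[np.isfinite(W[:,0])]
W=W[np.hypot(W[:,0]-478,W[:,1]+52)<60]
D=W[(W[:,2]>150)&(W[:,2]<162)];print("wide",len(D),rcirc(D))
D=W[(W[:,2]>186)&(W[:,2]<238)&(np.hypot(W[:,0]-478,W[:,1]+52)<27)];print("tall",len(D),rcirc(D))
for zz in range(175,240,12):
    D=W[(W[:,2]>zz)&(W[:,2]<zz+12)&(np.hypot(W[:,0]-478,W[:,1]+52)<27)]
    if len(D)>8: print(zz,len(D),D.mean(0).round(1))
E
```

```text
t 13.25 ee [480.  -51.9 262.6] ang 0.258 tilt 0.0002 F [-0.6 -0.6 -1.8] w 0.487 q [-0.18 -0.21  1.45 -0.    1.9   1.13]
delta tool m [ 0.0002 -0.0009  0.0996]
yaw -0.002
wide 118 (array([479.67280492, -49.74446219]), np.float64(30.76447924892924), 93)
tall 317 (array([480.72425397, -50.60740287]), np.float64(20.699302771653493), 282)
175 41 [491.  -41.2 183.5]
187 72 [491.  -39.7 193.3]
199 71 [490.7 -38.5 205. ]
211 66 [491.5 -38.9 216.9]
223 81 [491.5 -39.4 228.8]
235 75 [491.3 -39.  240.8]
```

View pics/s6.png

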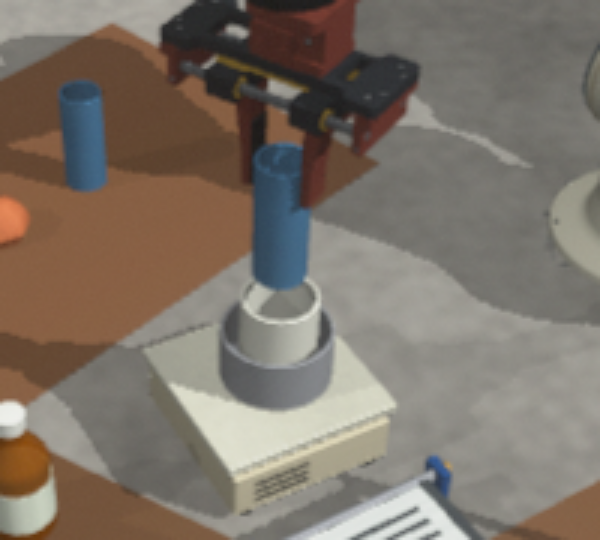

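The blue beaker is vertical above the white one (crop (280,215) over (280,310)), axes about 1 mm apart. Lowering it now.

Call:
{"op": "step_arm", "data": {
  "fingers": [0.035,0.035,0.035,0.035,0.035,0.035,0.035,0.035],
  "translation": [
    [-0.0005,-0.0005,0.012],
    [-0.0005,-0.0005,0.028],
    [-0.0005,-0.0005,0.045],
    [-0.0005,-0.0005,0.062],
    [-0.0005,-0.0005,0.078],
    [-0.0005,-0.0005,0.088],
    [-0.0005,-0.0005,0.093],
    [-0.0005,-0.0005,0.093]
  ],
  "yaw": [0,0,0,0,0,0,0,0]
}}

```text
clock: 14.1
ee_pos: [479.3, -50.5, 169.0]
eef_rot: [-0.0, 0.992, 0.13, -0.0]
force: [0.1, 0.7, -1.6]
gripper_width: 0.482
```

Call:
{"op": "step_arm", "data": {
  "fingers": [0.035,0.035,0.035,0.035],
  "translation": [
    [0,0,0.002],
    [0,0,0.004],
    [0,0,0.004],
    [0,0,0.004]
  ],
  "yaw": [0,0,0,0]
}}

```text
clock: 14.5
ee_pos: [479.7, -50.5, 166.0]
eef_rot: [0.0, 0.992, 0.13, 0.0]
force: [0.4, 0.2, -1.9]
gripper_width: 0.488
```

Call:
{"op": "step_arm", "data": {
  "fingers": [0.035,0.035,0.035],
  "translation": [
    [0,0,0.0015],
    [0,0,0.0015],
    [0,0,0.0015]
  ],
  "yaw": [0,0,0]
}}

```text
clock: 14.8
ee_pos: [479.6, -50.5, 164.1]
eef_rot: [-0.0, 0.992, 0.13, -0.0]
force: [0.2, -0.4, -2.8]
gripper_width: 0.486
```

Call:
{"op": "step_arm", "data": {
  "fingers": [0.035,0.035,0.035],
  "translation": [
    [0,0,0.0015],
    [0,0,0.0015],
    [0,0,0.0015]
  ],
  "yaw": [0,0,0]
}}

```text
clock: 15.1
ee_pos: [479.6, -50.5, 162.7]
eef_rot: [0.0, 0.992, 0.13, 0.0]
force: [0.1, -1.1, -1.2]
gripper_width: 0.485
```

Call:
{"op": "step_arm", "data": {
  "fingers": [0.035,0.035,0.035],
  "translation": [
    [0,0,0.001],
    [0,0,0.001],
    [0,0,0.001]
  ],
  "yaw": [0,0,0]
}}

```text
clock: 15.4
ee_pos: [479.7, -50.5, 162.6]
eef_rot: [0.0, 0.992, 0.13, 0.001]
force: [-2.3, 0.4, 6.0]
gripper_width: 0.486
```

Call:
{"op": "step_arm", "data": {
  "fingers": [0.052,0.06,0.068,0.068,0.068,0.068],
  "translation": [
    [0,0,0],
    [0,0,0],
    [0,0,0],
    [0,0,-0.001],
    [0,0,-0.002],
    [0,0,-0.002]
  ],
  "yaw": [0,0,0,0,0,0]
}}

```text
clock: 16.0
ee_pos: [479.7, -50.6, 163.8]
eef_rot: [0.0, 0.992, 0.13, 0.0]
force: [-0.2, -0.2, 0.8]
gripper_width: 0.773
```

Call:
{"op": "step_arm", "data": {
  "fingers": [0.068,0.068,0.068,0.068,0.068,0.068],
  "translation": [
    [0,0,-0.01],
    [0,0,-0.03],
    [0,0,-0.06],
    [0,0,-0.08],
    [0,0,-0.09],
    [0,0,-0.09]
  ],
  "yaw": [0,0,0,0,0,0]
}}

```text
clock: 16.6
ee_pos: [480.1, -50.6, 255.6]
eef_rot: [0.0, 0.992, 0.13, 0.002]
force: [0.0, -0.8, 0.1]
gripper_width: 0.774
```

```bash
python3 to.py 559 256 150 -0.181
python3 - <<'E'
from h import *
s=env.state();p,d=env.grab_frame("scene");cv2.imwrite("pics/s7.png",cv2.resize(p[100:330,200:420],None,fx=2.6,fy=2.6))
C=cloud("scene",d);C[d==0]=np.nan;W=C.reshape(-1,3);W=W[np.isfinite(W[:,0])]
W=W[np.hypot(W[:,0]-478,W[:,1]+52)<60]
for n,a,b in [("dish",115,126),("wide",150,162),("tall",184,198)]:
    D=W[(W[:,2]>a)&(W[:,2]<b)]
    if n=="dish":D=D[np.hypot(D[:,0]-480,D[:,1]+51)>40]
    print(n,len(D),np.percentile(D[:,2],90),rcirc(D))
E
```

```text
t 16.6 ee [480.1 -50.6 255.6] ang 0.26 tilt 0.0032 F [ 0.  -0.8  0.1] w 0.774 q [-0.18 -0.22  1.47  0.    1.89  1.14]
delta tool m [ 0.1547 -0.2762  0.1057]
yaw 0.441
dish 152 121.508762412513 (array([479.99616977, -50.9199713 ]), np.float64(45.884102283718335), 116)
wide 185 158.83129084117365 (array([479.77009659, -49.63294841]), np.float64(30.715110230169962), 89)
tall 104 191.35318348205897 (array([480.12512552, -49.16398853]), np.float64(20.60310113931246), 86)
```

View pics/s7.png

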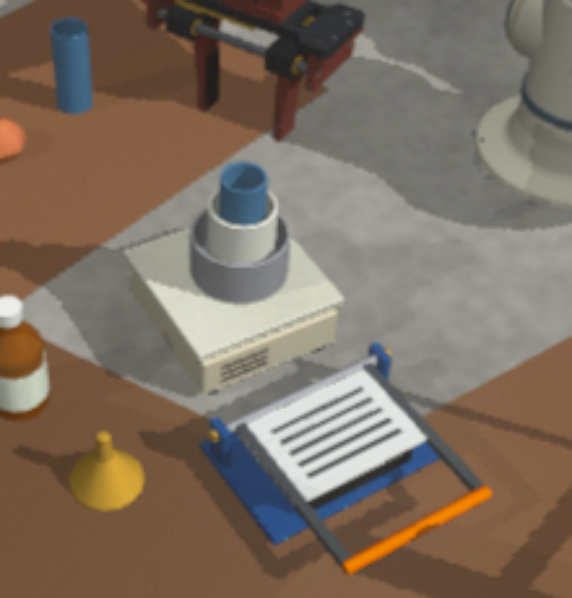

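The stack is nested and upright: blue rim at 191 mm, axes within 1.5 mm (crop (245,190)). Now to the orange bar, crop (420,530).

Call:
{"op": "step_arm", "data": {
  "fingers": [0.06,0.05,0.045,0.045,0.045,0.045,0.045,0.045],
  "translation": [
    [0.014,-0.025,0],
    [0.035,-0.063,0],
    [0.058,-0.103,0],
    [0.08,-0.143,0.01],
    [0.105,-0.187,0.03],
    [0.128,-0.228,0.06],
    [0.147,-0.262,0.085],
    [0.155,-0.276,0.1]
  ],
  "yaw": [0.03,0.1,0.18,0.25,0.32,0.38,0.42,0.441]
}}

```text
clock: 17.45
ee_pos: [557.0, 258.7, 148.7]
eef_rot: [0.001, 0.996, -0.09, -0.003]
force: [0.2, -0.9, -0.9]
gripper_width: 0.512
```

Call:
{"op": "step_arm", "data": {
  "fingers": [0.045,0.045,0.045,0.045],
  "translation": [
    [0,0,0],
    [0,0,0],
    [0,0,0],
    [0,0,0]
  ],
  "yaw": [0,0,0,0]
}}

```text
clock: 17.85
ee_pos: [559.0, 255.0, 155.3]
eef_rot: [-0.0, 0.996, -0.091, 0.001]
force: [-0.4, -0.5, 1.0]
gripper_width: 0.512
```

```bash
python3 to.py 559 256 26 -0.181
python3 - <<'E'
from h import *
s=env.state();p,d=env.grab_frame("wrist");cv2.imwrite("pics/w8.png",p)
C=cloud("wrist",d,s);C[d==0]=np.nan
img=p.astype(int)
m=(img[...,2]>150)&(img[...,1]<130)&(img[...,0]<80)&np.isfinite(C[...,0])&(C[...,2]>35)&(C[...,2]<62)&(abs(C[...,1]-256)<40)
B=C[m];t=B-B.mean(0);u,sv,vt=np.linalg.svd(t,full_matrices=False);k=t@vt[0]
a=B.mean(0)+np.percentile(k,.5)*vt[0];b=B.mean(0)+np.percentile(k,99.5)*vt[0]
print(len(B),B.mean(0).round(1),a.round(1),b.round(1),((a+b)/2).round(1),vt[0].round(3),np.percentile(B[:,2],90))
E
```

```text
t 17.85 ee [559.  255.  155.3] ang -0.182 tilt 0.0024 F [-0.4 -0.5  1. ] w 0.512 q [ 0.37  0.12  1.31 -0.    1.7   2.13]
delta tool m [-0.0005 -0.0008  0.1293]
yaw -0.001
1019 [565.3 252.2  49. ] [631.2 240.7  49.2] [485.  266.3  48.8] [558.1 253.5  49. ] [-0.985  0.173 -0.002] 50.76719201312761
```

View pics/w8.png

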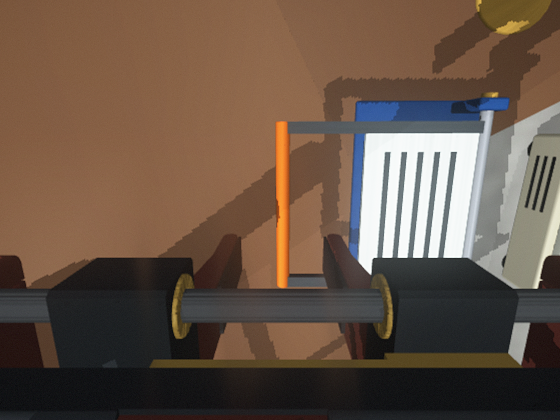

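The bar (column 283, rows 122–288) is centred between the fingers, parallel to the pads. I'll go down and grip it.

Call:
{"op": "step_arm", "data": {
  "fingers": [0.045,0.045,0.045,0.045,0.045,0.045,0.045,0.045],
  "translation": [
    [-0.0005,0,0.02],
    [-0.0005,0,0.05],
    [-0.0005,0,0.08],
    [-0.0005,0,0.105],
    [-0.0005,0,0.12],
    [-0.0005,0,0.127],
    [-0.0005,0,0.1285],
    [-0.0005,0,0.1285]
  ],
  "yaw": [0,0,0,0,0,0,0,0]
}}

```text
clock: 18.7
ee_pos: [558.7, 256.3, 26.5]
eef_rot: [-0.0, 0.996, -0.091, 0.001]
force: [1.1, 0.3, -0.0]
gripper_width: 0.508
```

Call:
{"op": "step_arm", "data": {
  "fingers": [0.03,0.01,0.003,0.003,0.003,0.003,0.003,0.003],
  "translation": [
    [0,0,0],
    [0,0,0],
    [0,0,0],
    [0,0,0],
    [0,0,0],
    [0,0,0],
    [0,0,0],
    [0,0,0]
  ],
  "yaw": [0,0,0,0,0,0,0,0]
}}

```text
clock: 19.5
ee_pos: [557.9, 254.9, 25.4]
eef_rot: [0.001, 0.996, -0.091, -0.0]
force: [-2.3, -4.5, 3.6]
gripper_width: 0.125
```

```bash
python3 to.py
python3 - <<'E'
import numpy as np
for k in range(0,91,5):
    t=np.radians(k);print(k,round(.17*(1-np.cos(t)),4),round(-.17*np.sin(t),4),end="; ")
E
```

```text
t 19.5 ee [557.9 254.9  25.4] ang -0.182 tilt 0.0023 F [-2.3 -4.5  3.6] w 0.125 q [ 0.37  0.18  1.49 -0.    1.48  2.13]
0 0.0 -0.0; 5 0.0006 -0.0148; 10 0.0026 -0.0295; 15 0.0058 -0.044; 20 0.0103 -0.0581; 25 0.0159 -0.0718; 30 0.0228 -0.085; 35 0.0307 -0.0975; 40 0.0398 -0.1093; 45 0.0498 -0.1202; 50 0.0607 -0.1302; 55 0.0725 -0.1393; 60 0.085 -0.1472; 65 0.0982 -0.1541; 70 0.1119 -0.1597; 75 0.126 -0.1642; 80 0.1405 -0.1674; 85 0.1552 -0.1694; 90 0.17 -0.17;
```

Call:
{"op": "step_arm", "data": {
  "fingers": [0.003,0.003,0.003,0.003,0.003,0.003,0.003,0.003],
  "translation": [
    [0,0.0001,-0.006],
    [0,0.0006,-0.0148],
    [0,0.0026,-0.0295],
    [0,0.0058,-0.044],
    [0,0.0103,-0.0581],
    [0,0.0159,-0.0718],
    [0,0.0195,-0.079],
    [0,0.0228,-0.085]
  ],
  "yaw": [0,0,0,0,0,0,0,0]
}}

```text
clock: 20.3
ee_pos: [553.4, 233.3, 110.9]
eef_rot: [-0.0, 0.996, -0.091, -0.0]
force: [-1.5, -3.2, -5.9]
gripper_width: 0.128
```

Call:
{"op": "step_arm", "data": {
  "fingers": [0.003,0.003,0.003],
  "translation": [
    [0,0,0],
    [0,0,0],
    [0,0,0]
  ],
  "yaw": [0,0,0]
}}

```text
clock: 20.6
ee_pos: [553.5, 233.8, 110.1]
eef_rot: [-0.0, 0.996, -0.09, -0.0]
force: [-2.0, -3.2, -4.6]
gripper_width: 0.126
```

```bash
python3 to.py
python3 - <<'E'
from h import *
p,d=env.grab_frame("scene");cv2.imwrite("pics/s9.png",cv2.resize(p[100:330,200:420],None,fx=2.6,fy=2.6))
E
```

```text
t 20.6 ee [553.5 233.8 110.1] ang -0.181 tilt 0.0009 F [-2.  -3.2 -4.6] w 0.126 q [0.34 0.1  1.42 0.   1.62 2.09]
```

View pics/s9.png

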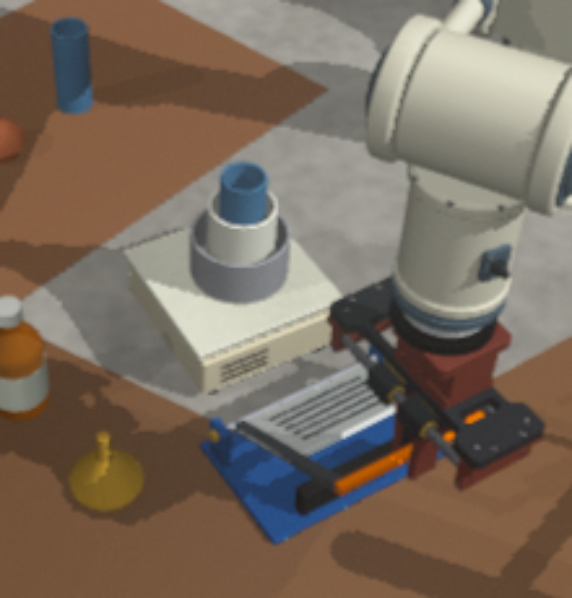

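Shield rising (about 30°), with the bar held at crop (420,455) and small forces. The stack is undisturbed, so I'll continue along the arc.

Call:
{"op": "step_arm", "data": {
  "fingers": [0.003,0.003,0.003,0.003,0.003,0.003,0.003],
  "translation": [
    [0,0.0079,-0.0125],
    [0,0.017,-0.0243],
    [0,0.027,-0.0352],
    [0,0.0379,-0.0452],
    [0,0.0497,-0.0543],
    [0,0.0622,-0.0622],
    [0,0.0622,-0.0622]
  ],
  "yaw": [0,0,0,0,0,0,0]
}}

```text
clock: 21.35
ee_pos: [542.5, 172.2, 176.9]
eef_rot: [-0.002, 0.996, -0.09, 0.002]
force: [-5.3, 5.3, 4.1]
gripper_width: 0.128
```

Call:
{"op": "step_arm", "data": {
  "fingers": [0.003,0.003,0.003,0.003,0.003,0.003,0.003],
  "translation": [
    [0,0.0132,-0.0069],
    [0,0.0269,-0.0125],
    [0,0.041,-0.017],
    [0,0.0482,-0.0188],
    [0,0.0555,-0.0202],
    [0,0.0555,-0.0202],
    [0,0.0555,-0.0202]
  ],
  "yaw": [0,0,0,0,0,0,0]
}}

```text
clock: 22.05
ee_pos: [533.0, 118.1, 196.6]
eef_rot: [-0.001, 0.996, -0.09, 0.002]
force: [-3.1, 4.0, 6.3]
gripper_width: 0.128
```

```bash
python3 to.py
python3 - <<'E'
from h import *
p,d=env.grab_frame("scene");cv2.imwrite("pics/s10.png",cv2.resize(p[100:330,200:420],None,fx=2.6,fy=2.6))
np.save("s10.npy",d)
E
```

```text
t 22.05 ee [533.  118.1 196.6] ang -0.181 tilt 0.0057 F [-3.1  4.   6.3] w 0.128 q [ 0.15 -0.06  1.43  0.    1.77  1.91]
```

View pics/s10.png

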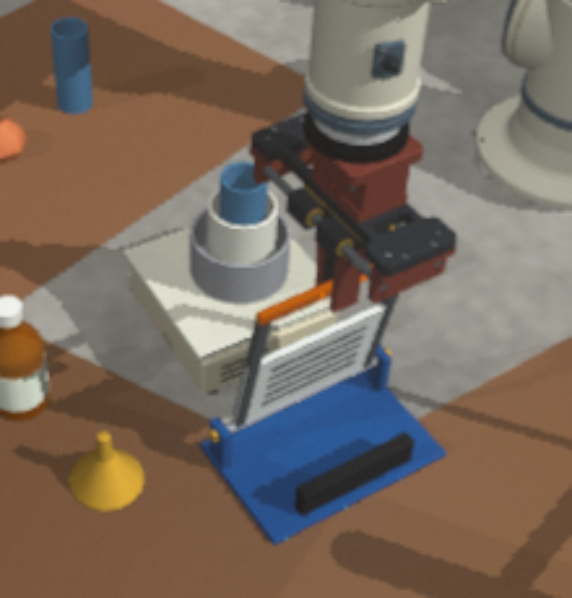

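At about 80° the bar is gripped at crop (310,300). Next I'll measure the shield's angle from the depth, using the panel plane and the bar.

```bash
cat > ang.py <<'E'
from h import *
import sys
def ang(c="scene",save=None):
    p,d=env.grab_frame(c);C=cloud(c,d);C[d==0]=np.nan
    if save: cv2.imwrite(save,cv2.resize(p[100:330,200:420],None,fx=2.6,fy=2.6))
    ey=np.array([.18,.984]);ex=np.array([.984,-.18]);o=np.array([528,88.])
    P=C.reshape(-1,3);rgb=p.reshape(-1,3).astype(int)
    ok=np.isfinite(P[:,0]);P=P[ok];rgb=rgb[ok]
    X=(P[:,:2]-o)@ex;Y=(P[:,:2]-o)@ey;Z=P[:,2]
    m=(abs(X)<70)&(Y>-40)&(Y<60)&(Z>62)&(Z<143)
    A=np.c_[X[m],Z[m],np.ones(m.sum())];b=Y[m]
    for _ in range(8):
        s=np.linalg.lstsq(A,b,rcond=None)[0];e=abs(A@s-b);k=e<max(2,2*np.median(e));A=A[k];b=b[k]
    print("panel n",len(b),"angle deg",90-np.degrees(np.arctan(s[1])),"Y at hinge",(s[1]*45+s[2]).round(1),"skew",s[0].round(3))
    o_=(rgb[:,2]>140)&(rgb[:,1]<140)&(rgb[:,0]<90)&(Z>195)&(Z<230)&(abs(X)<80)&(Y>-50)&(Y<70)
    if o_.sum(): print("bar n",o_.sum(),"Y",np.median(Y[o_]).round(1),"Zmax",np.percentile(Z[o_],95).round(1))
ang("scene",sys.argv[1] if len(sys.argv)>1 else None)
E
python3 ang.py; python3 to.py
```

```text
panel n 815 angle deg 79.63664689002238 Y at hinge 2.8 skew 0.001
bar n 145 Y 33.1 Zmax 219.6
t 22.15 ee [533.  118.2 196.6] ang -0.181 tilt 0.0056 F [-4.1  3.5  7.4] w 0.132 q [ 0.15 -0.06  1.43  0.    1.77  1.91]
```

Panel plane gives 79.6° and the arm pose 79.5°, so they agree. About 30 mm remain.

Call:
{"op": "step_arm", "data": {
  "fingers": [0.003,0.003,0.003,0.003,0.003,0.003,0.003,0.003],
  "translation": [
    [0,0.006,-0.0005],
    [0,0.012,-0.001],
    [0,0.018,-0.001],
    [0,0.023,-0.001],
    [0,0.027,-0.001],
    [0,0.029,-0.001],
    [0,0.029,-0.001],
    [0,0.029,-0.001]
  ],
  "yaw": [0,0,0,0,0,0,0,0]
}}

```text
clock: 22.95
ee_pos: [527.8, 89.2, 198.4]
eef_rot: [-0.001, 0.996, -0.091, 0.003]
force: [-5.0, 2.3, 11.2]
gripper_width: 0.126
```

```bash
python3 ang.py pics/s11.png; python3 to.py
```

```text
panel n 1031 angle deg 89.57500593218205 Y at hinge 2.7 skew -0.001
bar n 135 Y 3.7 Zmax 222.9
t 23.0 ee [527.8  89.3 198.4] ang -0.181 tilt 0.006 F [-4.8  1.5 10.7] w 0.126 q [ 0.1  -0.09  1.46  0.    1.77  1.86]
```

View pics/s11.png

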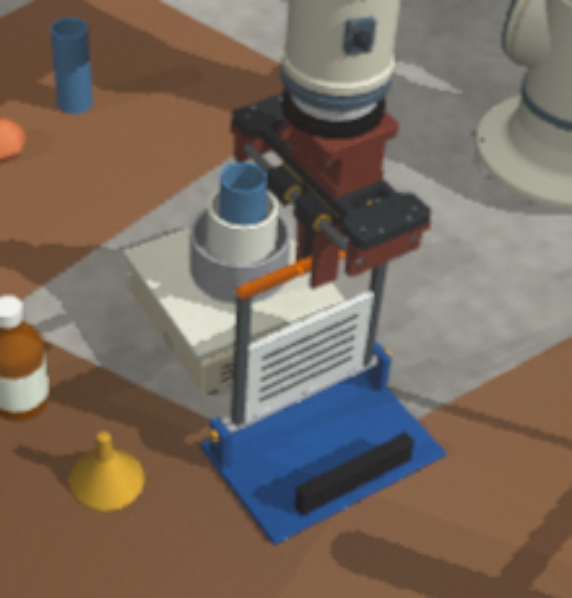

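The shield is upright (89.6°) and gripped, with the stack intact. I'll hold for 0.8 s and recheck stillness and the stack before handing in.

Call:
{"op": "step_arm", "data": {
  "fingers": [0.003,0.003,0.003,0.003,0.003,0.003,0.003,0.003],
  "translation": [
    [0,0,0],
    [0,0,0],
    [0,0,0],
    [0,0,0],
    [0,0,0],
    [0,0,0],
    [0,0,0],
    [0,0,0]
  ],
  "yaw": [0,0,0,0,0,0,0,0]
}}

```text
clock: 23.8
ee_pos: [527.8, 89.3, 198.4]
eef_rot: [-0.001, 0.996, -0.09, 0.003]
force: [-4.8, 2.2, 10.5]
gripper_width: 0.126
```

```bash
python3 ang.py pics/s12.png; python3 to.py
python3 - <<'E'
from h import *
p,d=env.grab_frame("scene");C=cloud("scene",d);C[d==0]=np.nan;W=C.reshape(-1,3);W=W[np.isfinite(W[:,0])]
H=W[(abs(W[:,2]-70.5)<4)&(np.hypot(W[:,0]-480,W[:,1]+51)<130)&(W[:,1]<45)]
print("plate",cv2.minAreaRect(H[:,:2].astype(np.float32)))
W=W[np.hypot(W[:,0]-478,W[:,1]+52)<55]
for n,a,b in [("dish",115,126),("wide",150,162),("tall",184,198)]:
    D=W[(W[:,2]>a)&(W[:,2]<b)]
    if n=="dish":D=D[np.hypot(D[:,0]-480,D[:,1]+51)>40]
    print(n,len(D),np.percentile(D[:,2],90).round(1),rcirc(D))
E
```

```text
panel n 1045 angle deg 89.64409591542571 Y at hinge 2.8 skew 0.001
bar n 133 Y 3.5 Zmax 222.2
t 23.85 ee [527.8  89.3 198.4] ang -0.181 tilt 0.0061 F [-4.8  2.4  9.7] w 0.13 q [ 0.1  -0.09  1.46  0.    1.77  1.86]
plate ((488.988037109375, -52.25852966308594), (161.9854736328125, 160.5115966796875), 76.59551239013672)
dish 160 121.2 (array([480.25692713, -50.59626957]), np.float64(45.424091405911), 120)
wide 180 158.7 (array([479.83849631, -49.73053081]), np.float64(30.747514913975497), 88)
tall 107 191.0 (array([480.66375486, -48.5271987 ]), np.float64(20.059297507010267), 80)
```

```bash
python3 -c "
from plant import env
print(env.hand_in())"
```

```text
the job is handed in; nothing more can be done
None
```

The warming bath is set up and the job is handed in at about 24 s of the 72 s allowed. The arm is holding the shield upright by its orange bar. The hand-in itself gives no verdict.

I lowered the white beaker into the dish and let go. I then did the same with the blue beaker nearer the base, at about (412, -311), placing it inside the white one. After that I swung the shield up.

- **Shield:** the panel plane measured 89.6° twice, 0.8 s apart, and the tool pose did not change between the readings. The gripper opening of about 11 mm matches the 12 mm bar.
- **Stack:** dish, white and blue axes are within about 2 mm of each other. The blue and dish rims are at 191 and 121 mm. The white rim read 156 mm when placed and 159 mm once the blue beaker was in; I take that as blue-wall points caught in the measurement.
- **Dish position:** the dish is about 9 mm from the hotplate middle.
- **Bystanders:** the moves stayed clear of the bottle, funnel and rock, and they look unmoved in the pictures. I did not re-measure them.
- **Small disagreement:** the tool sits about 2 mm higher than the given bar height implies, with a steady upward force of about 10 N. That is well inside the limits, so I left it.

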